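# Tighten the wing nut of the bread slicing guide

### The arm

A 6-joint arm with a two-finger parallel gripper is mounted at the origin on a cart in front of the work surface, level with it; the furniture and walls round the work are solid. World frame = base frame: x ahead of the robot, y to its left, z up, the work surface at z = 0. Lengths are in m, angles in rad, forces in N, time in s.
With the tool pointing down it reaches from about 0.15 to 0.775 m from the base axis. Payload 6.1 kg.
Tool frame: the origin (TCP) lies midway between the tips of the shut fingers; the grasp point (between the pads) lies 19 mm behind it; z points along the fingers, y is the line along which they close (so a half turn about z gives the same grasp; the last joint's range is limited). The gripper opens to 85 mm and grips with 20 to 120 N. Pads are 22 mm wide; open, the fingers measure 114 mm over their backs; the gripper's body (76 mm by 85 mm) begins 54 mm behind the grasp point. The pads swing forward as they close: fully open they stand 13 mm farther back than shut.
Start: joints at [1.141, 0.126, -0.04, 1.405, 0, 1.571], TCP at [0.219, 0.477, 0.195] pointing down, gripper open.
Joint ranges: [-2.72, 2.72], [-0.95, 1.95], [-1.27, 1.35], [-1.78, 2.02], [-1.46, 1.47], [-3.14, 3.14]. Speed limits (rad/s): [2.39, 2.39, 3.01, 3.14, 3.14, 3.14].

### API

Orientations are given as a unit quaternion [w, x, y, z].
In Python, from bench import manip gives the robot as it stands.
- The arm moves only by the tool arm_command, never from a script. Its arguments are lists of equal length, an entry for each row: "delta_pos": the shift along the tool's x, y, z in mm, a list of three; "angular": the turn, a rotation vector about the tool's x, y, z in rad, a list of three; "jaw": the gripper's target within -1 to 1 (shut at 1, half-way at 0, fully open at -1). A call has 1 to 8 rows; each row is the pose to reach, as a shift and turn from the pose commanded when the call began, along the tool's axes at that moment; what a row does not reach only later rows make up. A row lasts 1/12 s, in which the tool goes at most 41.7 mm and 7.16 degrees, less where a joint would pass 70% of its speed; a pose out of reach is approached as far as the arm can. A call with a gripper value outside its range is refused whole. The fingers move at their own pace and stop on an object; "grip_force" is the grip in N (left out, the last holds). Time passes only in rows, so rows that repeat a pose let the fingers close. It gives the time, the measured TCP pose, the force, the opening and the grip force at its end, in the units of the state.
- manip.read_state(): the state, without advancing time (a new reading comes with each control period).
- manip.get_image(name): name is "side" or "top" or "wrist"; returns the picture (420x560x3 uint8, blue, green, red); there is no depth.
- manip.calibration(name): a dict with "mtx" (3x3 intrinsics, pixels), "dist" ([k1, k2, p1, p2, k3] as OpenCV has them; the pictures are not rectified), "R" (3x3) and "t" (3): a world point X has camera coordinates R X + t. Camera axes: x right, y down, z forward; pixel columns grow to the right and rows downward; lengths in m; the calibration is good to about 2 mm. A picture is of the moment at which its call begins: read the wrist's pose just before it. calibration takes no time and is no camera call; for the wrist camera it gives the pose at the moment of the call.
- manip.hand_in(): hands the job in; it is judged then, once.
Trained networks look in the newest picture that a camera, given by its name, has taken for a name from the list of things; names that differ only in an ending like _2 or _b are one class to them, and where a whole thing is asked for, a point or a joint stands for the part that bears it (a point fixed in the world has none). Each returns a list of dicts, best first, with "confidence" (0 to 1); they miss things now and then, are a little off and sometimes report something else, mostly with a low value. They report only what shows in the picture. A call takes as long as a camera call.
- manip.find_in(camera, target): "xy" ([column, row] as shares, 0 to 1, of the picture: columns of its width, rows of its height, amid what is visible of it).
The state is a dict: "time": time; "q": joint angles; "joint_velocities": joint speeds; "tau": joint torques, N m; "tool_pos": TCP position; "tcp_rot": TCP orientation; "wrist_force": force on the tool from outside, world axes, zero at the start; "wrist_torque": the same for the moment, N m; "opening": opening from 0.0 (shut) to 1.0 (fully open); "finger_force": force on a finger pad.
Only numpy, scipy, OpenCV 4.12 (cv2) and the standard library are available. Lean on these libraries where they do the work, as an engineer would, in place of code of your own. Each camera call takes 0.05 s, during which the arm holds its last target. There are 200 camera calls.

### The job

The brass wing nut that clamps the end stop of the bread slicing guide is loose. Tighten it by pushing its wings round clockwise (seen from above) with the fingertips, stroke after stroke, until it is fully home and turns no further. Do not grip the nut, do not lift or shove the guide out of its place, and leave the ramekin and the two biscuit cutters beside it alone.

Things in the scene. Friction and masses are not known exactly. Their poses are not given: they have to be found in the camera images.
- guide: Loose wooden bread slicing guide, about 2.5 kg, on rubber feet; it slides at a sideways push of some 15 to 25 N. Origin: on the worktop, exactly below the wing nut's axis; z up. In its frame: base board x -75..48, y -220..60 mm, top at z 22. The -x side of the nut is open; fence and end stop bound the other sides. It is to stay where it stands.
- fence (a point): Middle of the fence's top edge: upright wooden fence along the guide's y, at x 30..48, y -220..60 mm in the guide's frame, top at z 80. Only 30 mm lie between the nut's axis and the fence, so a fingertip cannot pass behind the nut. Wall cabinets hang behind the work: their front is at world x 0.58 m, from 0.49 m above the worktop up.
- end_stop (a point): Middle of the top edge of the end stop's upright steel leg, 4 mm thick: at y -83 mm in the guide's frame, x -27..23, top at z 69. The stop's flat steel foot lies under the nut: x -27..23, y -85..45, top at z 26.
- wing_nut (a joint): Turn of the wing nut, rad, growing clockwise seen from above: loose at the start (0 to 2.5), hard stop when tight at 7.854. At value q one wing points at angle -q (counter-clockwise positive) from the guide's +x, the other opposite; when tight they lie along the fence. Friction about 0.03 N m (1.5 N on a wing); stays where it is left; sinks 5 mm per turn.
- nut_top (a point): On the axis of the brass wing nut, level with the top of its wings (about 67 mm above the worktop at joint value 0, 61 mm when tight). The two flat upright wings reach 5 to 27 mm from the axis, are 6 mm thick in all and 26 mm high, down from this level. The round hub (radius 10.5 mm at most) lies 22 to 34 mm below this point.
- wing_push: The trailing halves (3 mm thick) of both wings: the faces to push on for turning clockwise, 3 mm higher than the other halves. Origin on the nut's axis, on the nut's underside, 34 mm below nut_top; x along one wing; turns with the nut.
- wing_lead: The leading halves (3 mm thick) of both wings, the faces that go ahead when the nut turns clockwise: they need not be touched. Same origin and axes as wing_push.
- ramekin_a: Small white ramekin, 62 mm wide, 36 mm high, loose, beyond the left end of the guide. Origin: centre of its underside. To be left alone.
- cutter_heart: Red heart-shaped biscuit cutter, 60x72x21 mm, loose, beyond the right end of the guide. Origin: centre of its underside. To be left alone.
- cutter_star: Copper star-shaped biscuit cutter, 71x68x21 mm, loose, beyond the left end of the guide. Origin: centre of its underside. To be left alone.

How it is judged:
By the outcome, as a careful person would: the job done as asked, in the order asked, and still so for the second after the job is handed in, with the robot touching nothing.
It also fails if it takes over 58 s, if anything falls off the work surface, if the arm or the gripper's body presses on something with over 40 N, if the wrist force passes 120 N, or if a joint passes its speed limit or range.

## Working session

There is one attempt and no reset: what is moved stays moved. The work goes in short steps, Python scripts to look and compute and a tool call to move; the robot and the scene stay as the last step left them, time stands still between calls to the robot, and variables do not carry over. Pictures are saved under pics/ and viewed, at most 13 in all, crops included, and the job is handed in when it is done.

Besides the shell and the picture viewer there is one more tool, called as name(argument=value, ...), one argument or row to a line, values as JSON. arm_command: Moves the arm, as the interface text tells. Its arguments: {"type":"object","properties":{"delta_pos":{"type":"array","items":{"type":"array","items":{"type":"number"}}},"angular":{"type":"array","items":{"type":"array","items":{"type":"number"}}},"jaw":{"type":"array","items":{"type":"number"}},"grip_force":{"type":"number"}},"required":["delta_pos","angular","jaw"]}

```bash
mkdir -p pics
cat > h.py <<'E'
import numpy as np, cv2
from bench import manip
def snap(c,fn=None):
    im=np.asarray(manip.get_image(c)); 
    if fn: cv2.imwrite('pics/'+fn,im)
    return im
def proj(c,X):
    k=manip.calibration(c); X=np.atleast_2d(np.array(X,float))
    R=np.array(k['R']);t=np.array(k['t'],float).ravel()
    return cv2.projectPoints(X,cv2.Rodrigues(R)[0],t,np.array(k['mtx']),np.array(k['dist']))[0][:,0]
def ray(c,uv):
    k=manip.calibration(c);R=np.array(k['R']);t=np.array(k['t'],float).ravel()
    p=cv2.undistortPoints(np.array([[uv]],float),np.array(k['mtx']),np.array(k['dist']))[0,0]
    return -R.T@t, R.T@np.array([p[0],p[1],1])
def atz(c,uv,z):
    o,d=ray(c,uv); return o+d*(z-o[2])/d[2]
E
python3 - <<'E'
from h import *
for c,f in (('top','t0.png'),('side','s0.png')):
    snap(c,f)
    for n,z in (('nut_top',.064),('wing_push',.055),('end_stop',.069),('fence',.08),('guide',.022),('ramekin_a',.02),('cutter_heart',.02),('cutter_star',.02)):
        for d in manip.find_in(c,n)[:2]:
            uv=np.array(d['xy'])*[560,420]; print(c,n,round(d['confidence'],2),uv.round(),atz(c,uv,z).round(3))
print(manip.read_state())
E
```

```text
top nut_top 0.45 [293. 224.] [ 0.478 -0.019  0.064]
top end_stop 0.72 [322. 235.] [ 0.443 -0.098  0.069]
top fence 0.63 [320. 236.] [ 0.441 -0.092  0.08 ]
top fence 0.26 [398. 240.] [ 0.423 -0.303  0.08 ]
top guide 0.83 [323. 237.] [ 0.443 -0.104  0.022]
top ramekin_a 0.69 [250. 194.] [0.574 0.102 0.02 ]
side nut_top 0.48 [300. 215.] [0.471 0.018 0.064]
side end_stop 0.58 [304. 205.] [ 0.462 -0.014  0.069]
side fence 0.66 [303. 206.] [0.465 0.003 0.08 ]
side guide 0.92 [309. 207.] [ 0.45  -0.071  0.022]
side ramekin_a 0.82 [255. 253.] [0.568 0.111 0.02 ]
side cutter_heart 0.77 [323. 164.] [ 0.416 -0.278  0.02 ]
side cutter_star 0.9 [299. 261.] [0.467 0.129 0.02 ]
{'time': 0.9, 'q': array([ 1.14097687e+00,  1.25744930e-01, -3.95974714e-02,  1.40543837e+00,
       -1.88448772e-05,  1.57077155e+00]), 'joint_velocities': array([-0.00054752, -0.00097092,  0.00044487,  0.00112407,  0.00051332,
        0.00138648]), 'tau': array([-2.35167035e-04, -4.35691309e+01,  3.53091037e+01,  1.11143010e-03,
       -4.55954967e-05,  9.79282873e-06]), 'tool_pos': array([0.21876163, 0.47721106, 0.1950246 ]), 'tcp_rot': array([1.08643566e-05, 2.13247129e-01, 9.76998292e-01, 5.58894525e-06]), 'wrist_force': array([-1.41914521, -0.40714423, -1.32584326]), 'wrist_torque': array([ 0.00742127, -0.01829788, -0.0426957 ]), 'finger_force': 0.0, 'opening': 0.9973984940504512}
```

View pics/t0.png

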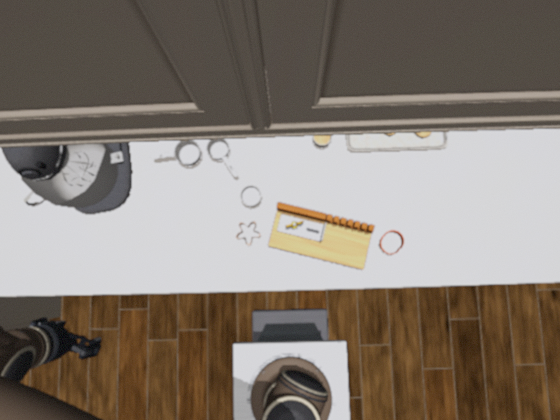

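View pics/s0.png

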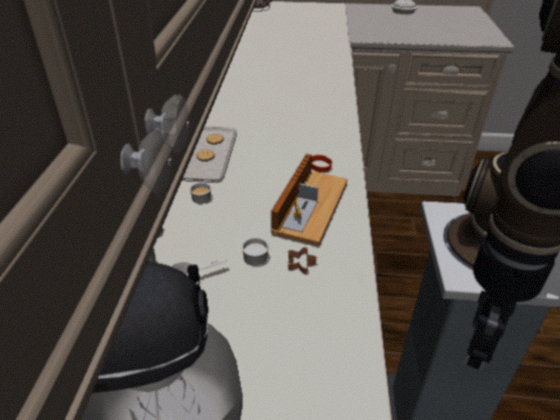

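Top view: the guide has its fence on the far side, running from (277,207) to (372,231). The nut is near (293,225), the ramekin at (251,195), the star at (248,233) and the heart at (391,242). The side view agrees. The guide is yawed by about -13°. I'll move above it with the gripper shut.

arm_command(
  delta_pos=[
    [-28,-26,-7],
    [-56,-51,-14],
    [-84,-77,-21],
    [-112,-102,-28],
    [-140,-128,-35],
    [-168,-153,-42],
    [-196,-179,-50],
    [-224,-204,-50],
  ],
  angular=[
    [0,0,0],
    [0,0,0],
    [0,0,0],
    [0,0,0],
    [0,0,0],
    [0,0,0],
    [0,0,0],
    [0,0,0],
  ],
  jaw=[1,1,1,1,1,1,1,1],
  grip_force=20,
)

```text
time: 1.57
tool_pos: [0.338, 0.197, 0.2466]
tcp_rot: [0.001, 0.213, 0.977, 0.001]
wrist_force: [1.4, -0.1, 0.4]
opening: -0.001
finger_force: 0.0
```

arm_command(
  delta_pos=[
    [-28,-26,0],
    [-56,-51,0],
    [-84,-77,0],
    [-112,-102,0],
    [-140,-128,0],
    [-168,-153,0],
    [-175,-160,0],
    [-175,-160,0],
  ],
  angular=[
    [0,0,0],
    [0,0,-0.05],
    [0,0,-0.1],
    [0,0,-0.15],
    [0,0,-0.2],
    [0,0,-0.2],
    [0,0,-0.2],
    [0,0,-0.2],
  ],
  jaw=[1,1,1,1,1,1,1,1],
)

```text
time: 2.23
tool_pos: [0.4304, -0.0221, 0.2446]
tcp_rot: [-0.0, 0.117, 0.993, -0.0]
wrist_force: [-0.2, 0.5, -0.3]
opening: -0.004
finger_force: 0.0
```

Run:
```python
from h import *
s=manip.read_state(); print(s['time'],s['tool_pos'],s['tcp_rot'],s['q'],s['opening'],s['wrist_force'])
snap('wrist','w0.png')
for n in ('nut_top','wing_push','wing_lead','end_stop','fence','guide'):
    for d in manip.find_in('wrist',n)[:2]:
        uv=np.array(d['xy'])*[560,420]; print(n,round(d['confidence'],2),uv.round(),atz('wrist',uv,.064).round(4))
```

```text
2.2333 [ 0.43039193 -0.02207727  0.24464298] [-2.56318481e-04  1.16935740e-01  9.93139443e-01 -1.20604862e-04] [-5.10915918e-02 -4.59722052e-02 -1.10769011e-01  1.50652697e+00
 -2.06815838e-04  1.83316250e-01] -0.00440501493194161 [-0.16440193  0.49627916 -0.29218746]
nut_top 0.62 [283. 216.] [ 0.4709 -0.0262  0.064 ]
nut_top 0.25 [230. 203.] [ 0.4379 -0.088   0.064 ]
wing_push 0.45 [294. 212.] [ 0.4687 -0.0101  0.064 ]
wing_lead 0.48 [280. 220.] [ 0.4753 -0.0303  0.064 ]
end_stop 0.86 [228. 204.] [ 0.4386 -0.0904  0.064 ]
fence 0.69 [276. 219.] [ 0.4725 -0.0347  0.064 ]
fence 0.57 [228. 205.] [ 0.4401 -0.0912  0.064 ]
guide 0.95 [230. 201.] [ 0.4356 -0.0861  0.064 ]
```

View pics/w0.png

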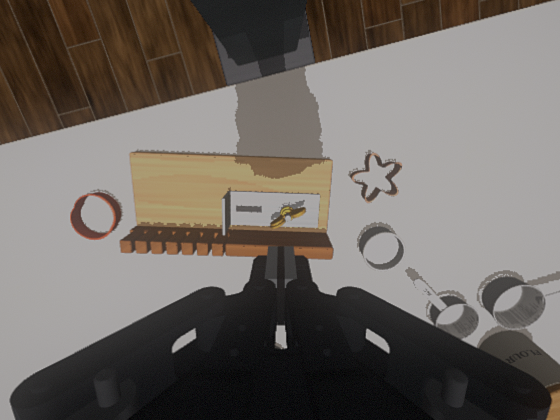

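The wrist view shows the guide almost square to the image, with the fence below. The nut is at about (289,213), with its wings running from lower left to upper right, and the end-stop leg is at x≈226. Next I'll zoom in.

Run:
```python
from h import *
im=cv2.imread('pics/w0.png')
cv2.imwrite('pics/w0c.png',cv2.resize(im[140:265,115:345],None,fx=3.4,fy=3.4,interpolation=cv2.INTER_CUBIC))
```

```text
(no output)
```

View pics/w0c.png

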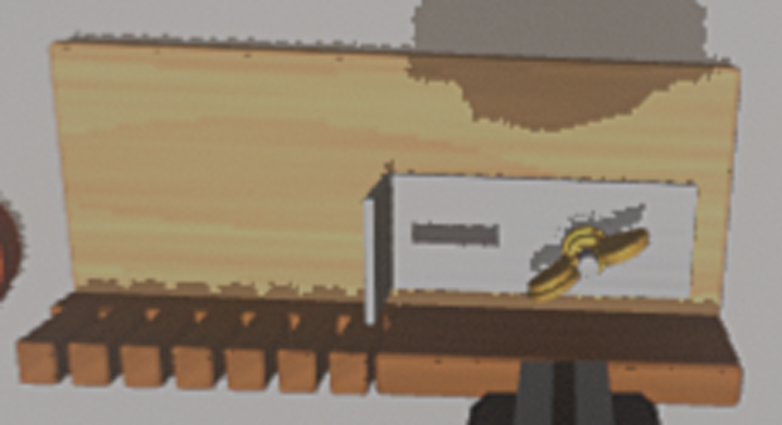

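Run:
```python
from h import *
from scipy.optimize import least_squares
G=np.array([[-75,60,22],[-75,-220,22],[-27,45,26],[23,45,26],[-27,-83,69],[23,-83,69],[30,60,80],[48,60,80]])/1e3
P=np.array([[738,68],[52,43],[695,184],[690,300],[371,197],[371,325],[742,367],[740,404]])/3.4+[115,140]
W=np.array([[648,236],[530,293]])/3.4+[115,140]
def T(p,X):
    c,s=np.cos(p[2]),np.sin(p[2]); return X@np.array([[c,s,0],[-s,c,0],[0,0,1]])+[p[0],p[1],0]
r=least_squares(lambda p:(proj('wrist',T(p,G))-P).ravel(),[.475,-.02,-.23],loss='soft_l1')
p=r.x; print(p,np.degrees(p[2])); print((proj('wrist',T(p,G))-P).round(1))
for z in(.062,.066):
    a,b=[atz('wrist',w,z) for w in W]; print(a,b,np.linalg.norm(a-b))
    for w in (a,b):
        d=w-[p[0],p[1],0];c,s=np.cos(p[2]),np.sin(p[2]);print('guide',d[0]*c+d[1]*s,-d[0]*s+d[1]*c)
R=cv2.Rodrigues
from scipy.spatial.transform import Rotation as Ro
q=manip.read_state()['tcp_rot'];M=Ro.from_quat([q[1],q[2],q[3],q[0]]).as_matrix();print(M.round(3)); print('axis px',proj('wrist',[p[0],p[1],.065]))
```

```text
[ 0.47739539 -0.01985625 -0.26314433] -15.077059758842342
[[ 1.1 -0. ]
 [-1.8 -0.2]
 [ 0.7  0.1]
 [-0.4 -0.6]
 [-0.8  0.5]
 [-0.1 -0.1]
 [ 0.7 -0.5]
 [ 0.1  1.4]]
[0.46931268 0.00544659 0.062     ] [ 0.48160643 -0.04396701  0.062     ] 0.05091994388873067
guide -0.014386204546553349 0.022329378593815764
guide 0.010337727753166319 -0.02218542632848349
[0.46809806 0.0053557  0.066     ] [ 0.48025638 -0.04351352  0.066     ] 0.05035896214553365
guide -0.015535368999615155 0.021925674595890055
guide 0.008916181329879015 -0.022098713586792332
[[-0.974  0.226  0.   ]
 [ 0.226  0.974  0.   ]
 [-0.     0.    -1.   ]]
axis px [[288.02482138 220.04559632]]
```

arm_command(
  delta_pos=[
    [-11,14,38],
    [-11,14,76],
    [-11,14,114],
    [-11,14,150],
    [-11,14,175],
    [-11,14,190],
    [-11,14,196],
    [-11,14,196],
  ],
  angular=[
    [0,0,0.035],
    [0,0,0.035],
    [0,0,0.035],
    [0,0,0.035],
    [0,0,0.035],
    [0,0,0.035],
    [0,0,0.035],
    [0,0,0.035],
  ],
  jaw=[1,1,1,1,1,1,1,1],
)

```text
time: 3.25
tool_pos: [0.4425, -0.0081, 0.0479]
tcp_rot: [-0.001, 0.131, 0.991, -0.0]
wrist_force: [-0.3, -0.3, 0.1]
opening: 0.001
finger_force: 0.0
```

```bash
cat >> h.py <<'E'
O=np.array([.4770,-.0198]); TH=-.2631; HX,HY=11,14.5
def gpos(p=None):
    s=manip.read_state(); d=np.array(s['tool_pos'])[:2]-O; c,n=np.cos(TH),np.sin(TH)
    return np.array([d[0]*c+d[1]*n,-d[0]*n+d[1]*c,s['tool_pos'][2]])*1e3
def ctr(deg,r=16,gap=0):
    a=np.radians(deg);u=np.array([np.cos(a),np.sin(a)]);n=np.array([-u[1],u[0]])
    return r*u+(3+gap+HX*abs(n[0])+HY*abs(n[1]))*n
def view(fn,rect=None):
    im=snap('wrist'); x,y,w,h=rect or (0,0,560,420); f=min(800/w,600/h)
    cv2.imwrite('pics/'+fn,cv2.resize(im[y:y+h,x:x+w],None,fx=f,fy=f,interpolation=cv2.INTER_CUBIC))
E
python3 - <<'E'
from h import *
g=gpos(); print(g, manip.read_state()['tcp_rot'],manip.read_state()['wrist_force'])
view('w1.png',(160,120,260,195))
for f in (119,110,100,90,80,70,60,50,40,30,20): print(f,ctr(f).round(1), 'tool delta',((ctr(f)-g[:2])*[-1,1]).round(0))
E
```

```text
[-36.34278131   2.32873287  47.91152304] [-1.18999046e-03  1.31352543e-01  9.91334998e-01 -1.27013663e-04] [-0.30519387 -0.27290466  0.11693931]
119 [-24.9   4.5] tool delta [-11.   2.]
110 [-22.7   8.8] tool delta [-14.   6.]
100 [-18.9  12.9] tool delta [-17.  11.]
90 [-14.  16.] tool delta [-22.  14.]
80 [-13.3  18.6] tool delta [-23.  16.]
70 [-11.7  21.3] tool delta [-25.  19.]
60 [-9.1 23.7] tool delta [-27.  21.]
50 [-5.6 25.6] tool delta [-31.  23.]
40 [-1.4 26.5] tool delta [-35.  24.]
30 [ 3.3 26.2] tool delta [-40.  24.]
20 [ 8.1 24.6] tool delta [-44.  22.]
```

View pics/w1.png

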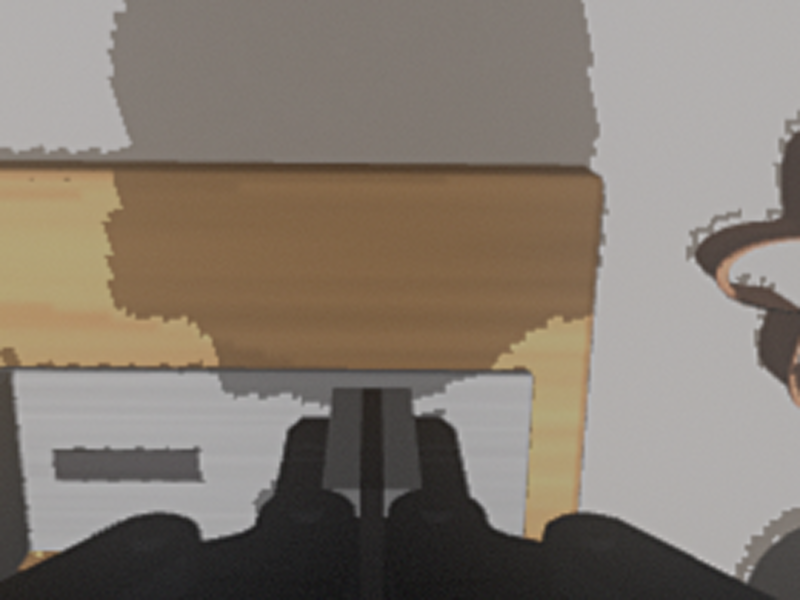

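The fingertip is in place in front of the nut, which it hides, and it clears the foot. Stroke 1.

arm_command(
  delta_pos=[
    [-6,2,0],
    [-11,2,0],
    [-14,6,0],
    [-17,11,0],
    [-21,14,0],
    [-24,17,0],
    [-27,21,0],
    [-30,22,0],
  ],
  angular=[
    [0,0,0],
    [0,0,0],
    [0,0,0],
    [0,0,0],
    [0,0,0],
    [0,0,0],
    [0,0,0],
    [0,0,0],
  ],
  jaw=[1,1,1,1,1,1,1,1],
)

```text
time: 3.97
tool_pos: [0.4789, 0.0051, 0.0489]
tcp_rot: [-0.0, 0.132, 0.991, 0.0]
wrist_force: [0.2, 0.2, -0.2]
opening: 0.004
finger_force: 0.0
```

arm_command(
  delta_pos=[
    [-2,1,0],
    [-5,2,0],
    [-8,2,0],
    [-10,2,0],
    [-12,1,0],
    [-14,0,0],
    [-14,0,0],
    [-14,0,0],
  ],
  angular=[
    [0,0,0],
    [0,0,0],
    [0,0,0],
    [0,0,0],
    [0,0,0],
    [0,0,0],
    [0,0,0],
    [0,0,0],
  ],
  jaw=[1,1,1,1,1,1,1,1],
)

```text
time: 4.63
tool_pos: [0.4919, 0.0007, 0.049]
tcp_rot: [0.0, 0.132, 0.991, 0.0]
wrist_force: [-0.8, -0.6, 0.3]
opening: 0.002
finger_force: 0.0
```

arm_command(
  delta_pos=[
    [0,0,-25],
    [0,0,-50],
    [15,-10,-75],
    [40,-25,-90],
    [55,-40,-95],
    [55,-40,-95],
  ],
  angular=[
    [0,0,0],
    [0,0,0],
    [0,0,0],
    [0,0,0],
    [0,0,0],
    [0,0,0],
  ],
  jaw=[1,1,1,1,1,1],
)

```text
time: 5.13
tool_pos: [0.4263, -0.0242, 0.1461]
tcp_rot: [0.001, 0.133, 0.991, -0.0]
wrist_force: [0.4, 1.0, -0.7]
opening: 0.0
finger_force: 0.0
```

Run:
```python
from h import *
print(gpos(),manip.read_state()['time']); view('w2.png',(160,150,260,195))
print(proj('wrist',[*O,.065]),(proj('wrist',[*O,.065])-[160,150])*800/260)
```

```text
[-47.76428586 -17.46020211 146.08576084] 5.1333
[[297.91107591 251.77447711]] [[424.34177203 313.15223727]]
```

View pics/w2.png

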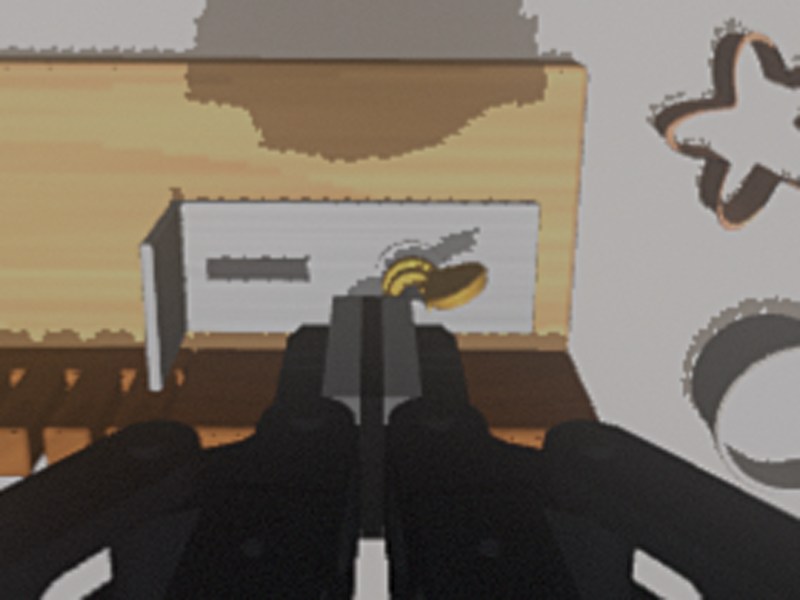

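Run:
```python
from h import *
c,s=np.cos(TH),np.sin(TH)
for uv in ((488,268),(425,305),(385,285)):
    w=atz('wrist',np.array(uv)*.325+[160,150],.064)[:2]-O; print(uv,w[0]*c+w[1]*s,-w[0]*s+w[1]*c)
for a in (119,90,60,45,30):
    X=[27*np.cos(np.radians(a))/1e3,27*np.sin(np.radians(a))/1e3]
    print(a,(proj('wrist',[O[0]+c*X[0]-s*X[1],O[1]+s*X[0]+c*X[1],.064])-[160,150])/.325)
```

```text
(488, 268) -0.014862602099900825 0.019755760782689445
(425, 305) -0.002350922847280151 0.00023316572936571964
(385, 285) -0.009211496965383028 -0.012451227595692414
119 [[500.12523546 273.25097275]]
90 [[509.2266492  311.63878857]]
60 [[496.26508473 350.25944726]]
45 [[482.35862573 365.98083135]]
30 [[464.70752861 377.94495937]]
```

Run:
```python
from h import *
s=manip.read_state();print(s['tool_pos'],s['q'])
for dz in (0,.01,.019,.03,.05): print(dz,((proj('wrist',np.array(s['tool_pos'])+[0,0,dz])-[160,150])/.325).round())
k=manip.calibration('wrist');print(-np.array(k['R']).T@np.array(k['t']).ravel())
g=gpos()
for sg in(-1,1):
  for dz in (0,.019,.03):
    c,n=np.cos(TH),np.sin(TH)
    for ex in (-11,11):
      X=np.array([ex,sg*10])/1e3
      print(sg,dz,ex,((proj('wrist',np.array(s['tool_pos'])+[c*X[0]-n*X[1],n*X[0]+c*X[1],dz])-[160,150])/.325).round())
snap('side','s1.png')
im=cv2.imread('pics/s1.png'); cv2.imwrite('pics/s1c.png',cv2.resize(im[100:290,230:480],None,fx=3.15,fy=3.15,interpolation=cv2.INTER_CUBIC))
```

```text
[ 0.42770063 -0.02376343  0.14523282] [-5.54780472e-02 -5.37522719e-02 -3.35399342e-01  1.28680783e+00
 -3.32728983e-05  2.10553247e-01]
0 [[372. 272.]]
0.01 [[372. 290.]]
0.019 [[372. 308.]]
0.03 [[372. 333.]]
0.05 [[373. 388.]]
[ 0.35757572 -0.00512403  0.32493079]
-1 0 -11 [[325. 223.]]
-1 0 11 [[326. 318.]]
-1 0.019 -11 [[320. 255.]]
-1 0.019 11 [[322. 359.]]
-1 0.03 -11 [[317. 277.]]
-1 0.03 11 [[319. 387.]]
1 0 -11 [[419. 223.]]
1 0 11 [[418. 318.]]
1 0.019 -11 [[424. 255.]]
1 0.019 11 [[423. 359.]]
1 0.03 -11 [[428. 277.]]
1 0.03 11 [[426. 387.]]
```

View pics/s1c.png

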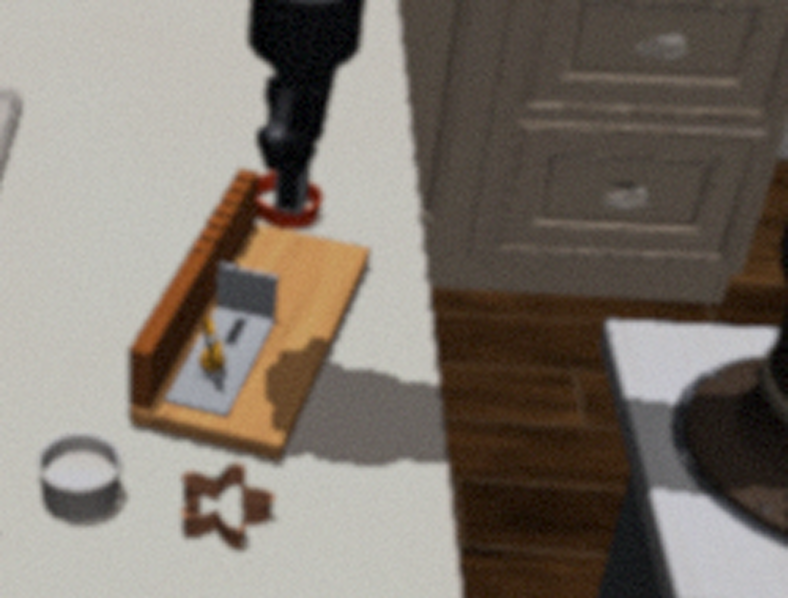

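Run:
```python
from h import *
s=manip.read_state()
for dz in (0,.01,.02,.03,.04): print(dz,((proj('side',np.array(s['tool_pos'])+[0,0,dz])-[230,100])*3.15).round(), s['opening'])
c,n=np.cos(TH),np.sin(TH)
for a in (125,-55,30,-150):
    X=[27*np.cos(np.radians(a))/1e3,27*np.sin(np.radians(a))/1e3]
    print(a,(proj('side',[O[0]+c*X[0]-n*X[1],O[1]+n*X[0]+c*X[1],.064])-[230,100])*3.15)
```

```text
0 [[285. 245.]] 5.752199884804456e-05
0.01 [[286. 234.]] 5.752199884804456e-05
0.02 [[287. 223.]] 5.752199884804456e-05
0.03 [[288. 211.]] 5.752199884804456e-05
0.04 [[289. 199.]] 5.752199884804456e-05
125 [[225.65118821 352.21165218]]
-55 [[204.88043029 310.53832609]]
30 [[180.63729734 334.56895526]]
-150 [[249.30818398 327.4676019 ]]
```

The finger passed above the wings. Both cameras put the visible tip about 28 mm above the reported TCP, so the pass at z 48 was too high. I'll go lower, watching the force, in the open area first.

arm_command(
  delta_pos=[
    [0,19,35],
    [0,19,70],
    [0,19,95],
    [0,19,105],
    [0,19,112],
    [0,19,118],
    [0,19,122],
    [0,19,122],
  ],
  angular=[
    [0,0,0],
    [0,0,0],
    [0,0,0],
    [0,0,0],
    [0,0,0],
    [0,0,0],
    [0,0,0],
    [0,0,0],
  ],
  jaw=[1,1,1,1,1,1,1,1],
)

```text
time: 5.9
tool_pos: [0.4339, -0.005, 0.0222]
tcp_rot: [0.0, 0.132, 0.991, 0.0]
wrist_force: [-0.0, 0.4, 0.2]
opening: -0.003
finger_force: 0.0
```

```bash
sed -i 's/HX,HY=11,14.5/HX,HY=10,8/' h.py
python3 - <<'E'
from h import *
g=gpos(); print(g, manip.read_state()['wrist_force'])
im=snap('side'); cv2.imwrite('pics/s2c.png',cv2.resize(im[100:290,230:480],None,fx=3.15,fy=3.15,interpolation=cv2.INTER_CUBIC))
for f in (122,110,100,90,80,70,60,50,40,30,20): print(f,ctr(f).round(1), 'tool delta',((ctr(f)-g[:2])*[-1,1]).round(0))
E
```

```text
[-45.4749591    3.09884668  22.21248321] [-0.0107203   0.4331636   0.16999657]
122 [-21.8   5.2] tool delta [-24.   2.]
110 [-19.7   9.9] tool delta [-26.   7.]
100 [-16.8  13.3] tool delta [-29.  10.]
90 [-13.  16.] tool delta [-32.  13.]
80 [-11.2  18.2] tool delta [-34.  15.]
70 [-8.7 20.2] tool delta [-37.  17.]
60 [-5.6 21.7] tool delta [-40.  19.]
50 [-1.8 22.4] tool delta [-44.  19.]
40 [ 2.3 22.2] tool delta [-48.  19.]
30 [ 6.4 20.9] tool delta [-52.  18.]
20 [10.3 18.6] tool delta [-56.  15.]
```

View pics/s2c.png

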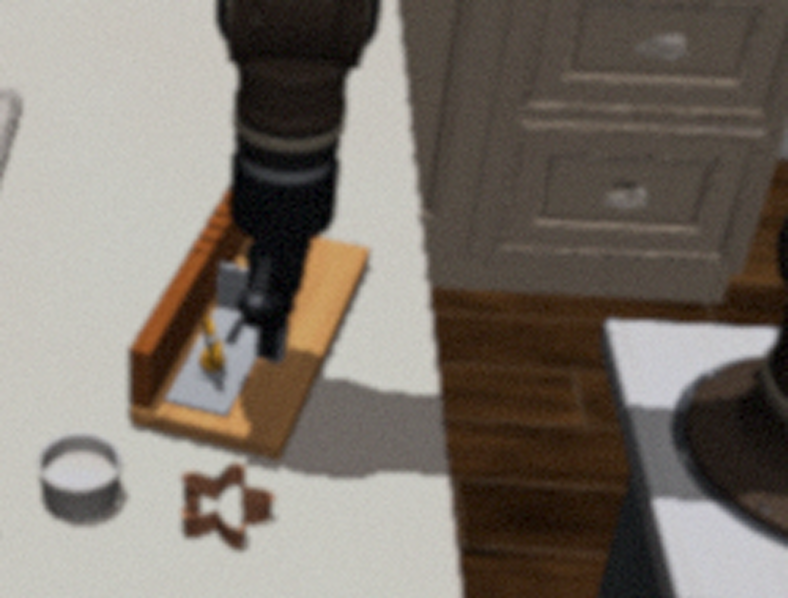

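The tip is at crop (271,357), hovering over the board with no contact. Stroke 1 again at this height.

arm_command(
  delta_pos=[
    [-12,2,0],
    [-20,2,0],
    [-24,3,0],
    [-26,7,0],
    [-29,10,0],
    [-32,13,0],
    [-34,15,0],
    [-37,17,0],
  ],
  angular=[
    [0,0,0],
    [0,0,0],
    [0,0,0],
    [0,0,0],
    [0,0,0],
    [0,0,0],
    [0,0,0],
    [0,0,0],
  ],
  jaw=[1,1,1,1,1,1,1,1],
)

```text
time: 6.62
tool_pos: [0.4732, 0.0021, 0.0218]
tcp_rot: [-0.001, 0.132, 0.991, -0.0]
wrist_force: [-1.9, -1.1, 1.5]
opening: 0.0
finger_force: 0.9
```

Run:
```python
from h import *
s=manip.read_state();print(gpos(),s['wrist_force'],s['wrist_torque'])
snap('side','s3.png');im=cv2.imread('pics/s3.png'); cv2.imwrite('pics/s3c.png',cv2.resize(im[180:250,265:345],None,fx=7,fy=7,interpolation=cv2.INTER_CUBIC))
```

```text
[-9.40393776 20.11509969 21.75828042] [-1.9318705  -1.05264774  1.51155317] [-0.13319892  0.49201303 -0.04330192]
```

View pics/s3c.png

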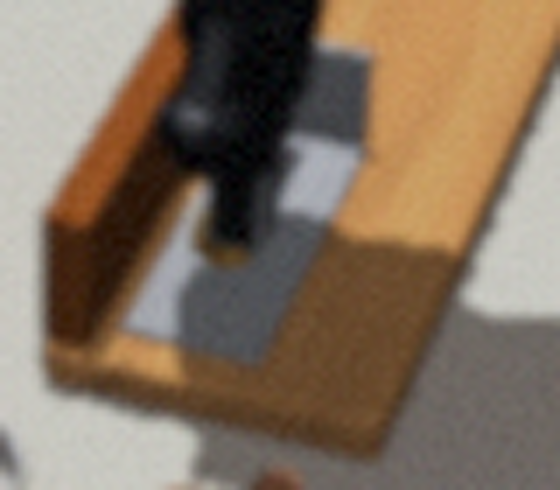

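Contact is felt (~2 N) and the nut is yielding. I'll continue the stroke, then retreat and look.

arm_command(
  delta_pos=[
    [-3,2,0],
    [-7,2,0],
    [-11,2,0],
    [-13,1.5,0],
    [-15,1,0],
    [-17,0,0],
    [-19,-2,0],
    [-19,-2,0],
  ],
  angular=[
    [0,0,0],
    [0,0,0],
    [0,0,0],
    [0,0,0],
    [0,0,0],
    [0,0,0],
    [0,0,0],
    [0,0,0],
  ],
  jaw=[1,1,1,1,1,1,1,1],
)

```text
time: 7.33
tool_pos: [0.4921, -0.0055, 0.0223]
tcp_rot: [0.001, 0.132, 0.991, 0.0]
wrist_force: [-0.1, 1.3, 1.5]
opening: 0.007
finger_force: 1.0
```

arm_command(
  delta_pos=[
    [0,3,-8],
    [0,3,-35],
    [0,0,-65],
    [20,-15,-90],
    [45,-35,-120],
    [55,-50,-120],
    [55,-50,-120],
  ],
  angular=[
    [0,0,0],
    [0,0,0],
    [0,0,0],
    [0,0,0],
    [0,0,0],
    [0,0,0],
    [0,0,0],
  ],
  jaw=[1,1,1,1,1,1,1],
)

```text
time: 7.92
tool_pos: [0.4243, -0.0403, 0.1451]
tcp_rot: [0.002, 0.133, 0.991, -0.0]
wrist_force: [1.1, -0.3, 0.1]
opening: -0.001
finger_force: 0.0
```

Run:
```python
from h import *
print(gpos(),manip.read_state()['time']); view('w3.png',(160,150,260,195))
print((proj('wrist',[*O,.065])-[160,150])/.325)
c,s=np.cos(TH),np.sin(TH)
for a in (90,60,45,30,20,10,0,180,190,200,210,225,240):
    X=[27*np.cos(np.radians(a))/1e3,27*np.sin(np.radians(a))/1e3]
    print(a,((proj('wrist',[O[0]+c*X[0]-s*X[1],O[1]+s*X[0]+c*X[1],.064])-[160,150])/.325).round())
```

```text
[-45.5719159  -33.47552866 145.05905896] 7.9167
[[475.51910881 309.40767053]]
90 [[561. 308.]]
60 [[547. 347.]]
45 [[533. 363.]]
30 [[515. 375.]]
20 [[501. 380.]]
10 [[487. 384.]]
0 [[473. 385.]]
180 [[478. 227.]]
190 [[462. 228.]]
200 [[448. 232.]]
210 [[434. 238.]]
225 [[415. 251.]]
240 [[401. 268.]]
```

View pics/w3.png

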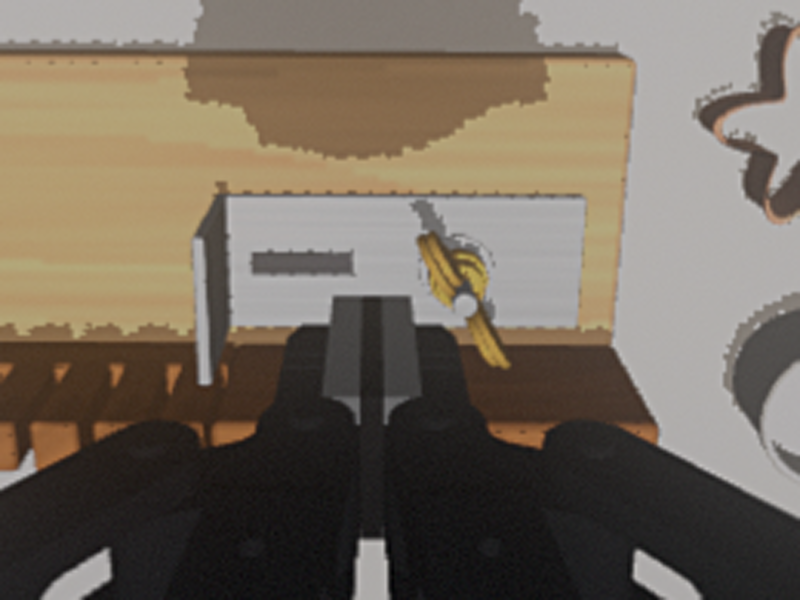

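The wings now lie from (424,238) to (505,365), at about 30°/210°, so roughly 90° has been gained. The axis shows 2–3 mm off my fit. I'll check the guide itself, then plan the next stroke.

```bash
cat >> h.py <<'E'
def gw(x,y,z):
    c,s=np.cos(TH),np.sin(TH); return [O[0]+(c*x-s*y)/1e3,O[1]+(s*x+c*y)/1e3,z/1e3]
def wg(w):
    d=(np.array(w)[:2]-O)*1e3;c,s=np.cos(TH),np.sin(TH);return np.array([d[0]*c+d[1]*s,-d[0]*s+d[1]*c])
A=np.array([-1.5,-2])
E
python3 - <<'E'
from h import *
for n,p in (('foot',(-27,45,26)),('board',(-75,60,22)),('leg',(-27,-83,69)),('leg2',(23,-83,69))): print(n,((proj('wrist',[gw(*p)])-[160,150])/.325).round())
for z in (.062,.065): print([wg(atz('wrist',np.array(u)*.325+[160,150],z)).round(1) for u in ((424,238),(505,365))])
g=gpos();print(g)
for f,gp in ((210,6),(210,0),(195,0),(180,0),(165,0),(150,0),(135,0),(120,0),(105,0),(90,0),(75,0),(60,0),(45,0),(30,0)): t=ctr(f,16,gp)+A; print(f,t.round(1),((t-g[:2])*[-1,1]).round(0))
E
```

```text
foot [[595. 191.]]
board [[646.  51.]]
leg [[205. 233.]]
leg2 [[213. 382.]]
[array([-22.8, -16.3]), array([21. , 10.5])]
[array([-23.9, -16.5]), array([19.4, 10. ])]
[-44.88537049 -32.61599246 143.80620378]
210 [ -4.9 -28.1] [-40.   4.]
210 [ -7.9 -22.9] [-37.  10.]
195 [-13.5 -19. ] [-31.  14.]
180 [-17.5 -13. ] [-27.  20.]
165 [-20.4 -10.7] [-24.  22.]
150 [-22.8  -6.9] [-22.  26.]
135 [-23.9  -1.8] [-21.  31.]
120 [-23.1   4. ] [-22.  37.]
105 [-19.9   9.6] [-25.  42.]
90 [-14.5  14. ] [-30.  47.]
75 [-11.6  17.3] [-33.  50.]
60 [-7.1 19.7] [-38.  52.]
45 [-1.3 20.4] [-44.  53.]
30 [ 4.9 18.9] [-50.  52.]
```

arm_command(
  delta_pos=[
    [-36,3,10],
    [-40,4,45],
    [-40,4,80],
    [-40,4,105],
    [-40,4,115],
    [-40,4,121],
    [-40,4,121],
  ],
  angular=[
    [0,0,0],
    [0,0,0],
    [0,0,0],
    [0,0,0],
    [0,0,0],
    [0,0,0],
    [0,0,0],
  ],
  jaw=[1,1,1,1,1,1,1],
)

```text
time: 8.55
tool_pos: [0.4647, -0.0454, 0.0204]
tcp_rot: [-0.001, 0.132, 0.991, -0.0]
wrist_force: [-0.3, -0.4, 0.8]
opening: 0.002
finger_force: 0.0
```

Run:
```python
from h import *
s=manip.read_state();print(gpos(),s['wrist_force'],s['wrist_torque'])
```

```text
[ -5.16405129 -27.94741712  20.37783767] [-0.33055155 -0.38279286  0.7647215 ] [0.01926526 0.01430591 0.00275011]
```

arm_command(
  delta_pos=[
    [3,5,-1],
    [8,9,-1],
    [12,14,-1],
    [15,17,-1],
    [18,21,-1],
    [19,26,-1],
    [18,32,-1],
    [15,38,-1],
  ],
  angular=[
    [0,0,0],
    [0,0,0],
    [0,0,0],
    [0,0,0],
    [0,0,0],
    [0,0,0],
    [0,0,0],
    [0,0,0],
  ],
  jaw=[1,1,1,1,1,1,1,1],
)

```text
time: 9.22
tool_pos: [0.4597, -0.0042, 0.0219]
tcp_rot: [-0.0, 0.132, 0.991, 0.0]
wrist_force: [-1.9, -1.1, -0.8]
opening: 0.002
finger_force: 0.8
```

arm_command(
  delta_pos=[
    [-5,4,0],
    [-8,7,0],
    [-13,10,0],
    [-19,10,0],
    [-22,10,0],
    [-25,9,0],
    [-29,6,0],
    [-29,6,0],
  ],
  angular=[
    [0,0,0],
    [0,0,0],
    [0,0,0],
    [0,0,0],
    [0,0,0],
    [0,0,0],
    [0,0,0],
    [0,0,0],
  ],
  jaw=[1,1,1,1,1,1,1,1],
)

```text
time: 9.88
tool_pos: [0.4906, -0.0073, 0.022]
tcp_rot: [0.0, 0.132, 0.991, 0.0]
wrist_force: [-0.4, 0.4, 0.1]
opening: -0.004
finger_force: 0.4
```

arm_command(
  delta_pos=[
    [0,3,-8],
    [0,3,-35],
    [0,0,-65],
    [20,-15,-90],
    [45,-35,-120],
    [55,-50,-120],
    [55,-50,-120],
    [55,-50,-120],
    [55,-50,-120],
  ],
  angular=[
    [0,0,0],
    [0,0,0],
    [0,0,0],
    [0,0,0],
    [0,0,0],
    [0,0,0],
    [0,0,0],
    [0,0,0],
    [0,0,0],
  ],
  jaw=[1,1,1,1,1,1,1,1,1],
)

```text
invalid input
```

arm_command(
  delta_pos=[
    [0,3,-8],
    [0,3,-35],
    [0,0,-65],
    [20,-15,-90],
    [45,-35,-120],
    [55,-50,-120],
    [55,-50,-120],
    [55,-50,-120],
  ],
  angular=[
    [0,0,0],
    [0,0,0],
    [0,0,0],
    [0,0,0],
    [0,0,0],
    [0,0,0],
    [0,0,0],
    [0,0,0],
  ],
  jaw=[1,1,1,1,1,1,1,1],
)

```text
time: 10.55
tool_pos: [0.4241, -0.041, 0.1434]
tcp_rot: [0.002, 0.133, 0.991, 0.0]
wrist_force: [0.0, 0.6, 0.3]
opening: 0.003
finger_force: 0.0
```

Run:
```python
from h import *
import time
manip.get_image('top'); manip.get_image('top')
print(gpos()); view('w4.png',(160,150,260,195)); print(gpos(),manip.read_state()['time'])
for n,p in (('foot',(-27,45,26)),('board',(-75,60,22)),('leg',(-27,-83,69)),('axis',(0,0,64))): print(n,((proj('wrist',[gw(*p)])-[160,150])/.325).round())
a=cv2.imread('pics/s0.png');b=snap('side','s4.png')
d=cv2.absdiff(a,b).max(2)[150:280,240:350]; print('changed px near guide',(d>40).sum()); cv2.imwrite('pics/d.png',d)
```

```text
[-45.58853065 -33.74719615 142.06125213]
[-45.73296377 -33.64748188 141.66546148] 10.7
foot [[599. 197.]]
board [[651.  56.]]
leg [[207. 239.]]
axis [[479. 315.]]
changed px near guide 1273
```

View pics/w4.png

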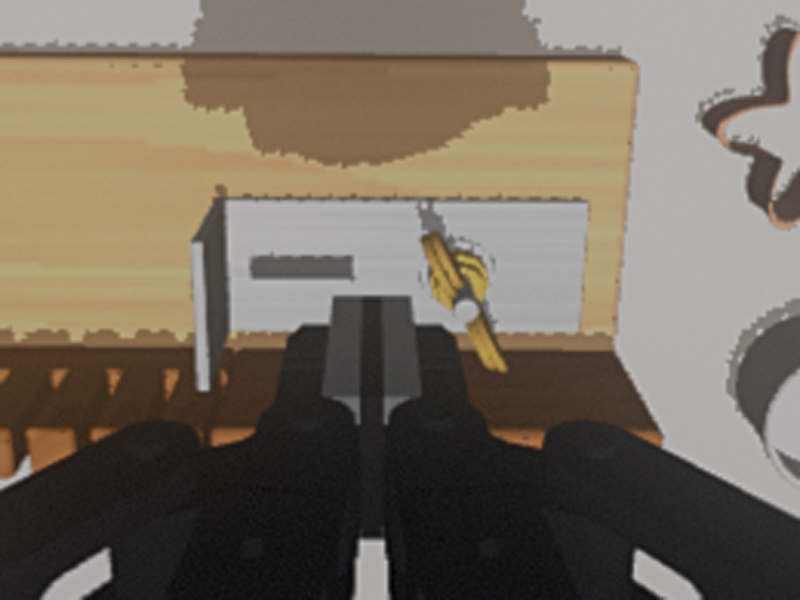

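Run:
```python
from h import *
a=cv2.cvtColor(cv2.imread('pics/s0.png'),6);b=cv2.cvtColor(cv2.imread('pics/s4.png'),6);c=cv2.cvtColor(cv2.imread('pics/s1.png'),6)
for n,(x0,y0,x1,y1) in dict(guide=(268,195,300,245),guide2=(268,210,330,245),ram=(235,232,275,272),star=(283,247,320,275)).items():
    for m,o in (('s1',c),('s4',b)):
        sh,r=cv2.phaseCorrelate(np.float32(a[y0:y1,x0:x1]),np.float32(o[y0:y1,x0:x1]));print(n,m,np.round(sh,2),round(r,2))
g=gpos()
O2=np.array([-2,-2.])
for f,gp in ((208,6),(208,0),(195,0),(180,0),(165,0),(150,0),(135,0),(120,0),(105,0),(90,0)): t=ctr(f,16,gp)+O2; print(f,t.round(1),((t-g[:2])*[-1,1]).round(0))
```

```text
guide s1 [0.01 0.05] 1.01
guide s4 [ 0.08 -0.07] 0.9
guide2 s1 [-0.12  0.3 ] 0.66
guide2 s4 [-0.19  0.14] 0.66
ram s1 [ 0.02 -0.01] 1.02
ram s4 [ 0.05 -0.14] 1.02
star s1 [0.06 0.03] 1.01
star s4 [0.02 0.01] 1.03
208 [ -6.4 -27.8] [-39.   6.]
208 [ -9.2 -22.5] [-37.  11.]
195 [-14. -19.] [-32.  15.]
180 [-18. -13.] [-28.  21.]
165 [-20.9 -10.7] [-25.  23.]
150 [-23.3  -6.9] [-23.  27.]
135 [-24.4  -1.8] [-21.  32.]
120 [-23.6   4. ] [-22.  38.]
105 [-20.4   9.6] [-26.  43.]
90 [-15.  14.] [-31.  48.]
```

The guide, ramekin and star have not moved (<0.2 px), and the wings are at about 28°/208° after a half turn. Stroke 3 follows: fast at first, then in small steps with force checks.

arm_command(
  delta_pos=[
    [-36,4,10],
    [-40,5,45],
    [-40,5,80],
    [-40,5,105],
    [-40,5,115],
    [-40,5,122],
    [-40,5,122],
  ],
  angular=[
    [0,0,0],
    [0,0,0],
    [0,0,0],
    [0,0,0],
    [0,0,0],
    [0,0,0],
    [0,0,0],
  ],
  jaw=[1,1,1,1,1,1,1],
)

```text
time: 11.33
tool_pos: [0.4631, -0.046, 0.019]
tcp_rot: [-0.001, 0.132, 0.991, -0.0]
wrist_force: [0.8, -1.2, 0.0]
opening: -0.0
finger_force: 0.0
```

arm_command(
  delta_pos=[
    [3,5,0],
    [8,9,0],
    [12,14,0],
    [15,17,0],
    [18,21,0],
    [19,26,0],
    [18,30,0],
    [18,30,0],
  ],
  angular=[
    [0,0,0],
    [0,0,0],
    [0,0,0],
    [0,0,0],
    [0,0,0],
    [0,0,0],
    [0,0,0],
    [0,0,0],
  ],
  jaw=[1,1,1,1,1,1,1,1],
)

```text
time: 12.0
tool_pos: [0.4541, -0.0118, 0.0201]
tcp_rot: [-0.0, 0.132, 0.991, 0.0]
wrist_force: [-1.1, -0.5, -0.5]
opening: 0.004
finger_force: 0.5
```

Run:
```python
from h import *
s=manip.read_state();print(gpos(),s['wrist_force'],s['wrist_torque'])
```

```text
[-24.2067127    1.81660188  20.05522658] [-1.11170928 -0.51185634 -0.47224365] [-0.11764912  0.18036829 -0.04269341]
```

arm_command(
  delta_pos=[
    [-2,4,0],
    [-4,8,0],
    [-5,10,0],
    [-6,12,0],
    [-7,13,0],
    [-7,13,0],
  ],
  angular=[
    [0,0,0],
    [0,0,0],
    [0,0,0],
    [0,0,0],
    [0,0,0],
    [0,0,0],
  ],
  jaw=[1,1,1,1,1,1],
)

```text
time: 12.5
tool_pos: [0.4644, -0.0016, 0.0199]
tcp_rot: [-0.0, 0.132, 0.991, 0.0]
wrist_force: [-0.2, 0.2, -0.7]
opening: 0.002
finger_force: 0.4
```

arm_command(
  delta_pos=[
    [-0.7,0,0],
    [-1.3,0,0],
    [-2,0,0],
    [-2,0,0],
  ],
  angular=[
    [0,0,0],
    [0,0,0],
    [0,0,0],
    [0,0,0],
  ],
  jaw=[1,1,1,1],
)

```text
time: 12.83
tool_pos: [0.4662, -0.0023, 0.02]
tcp_rot: [-0.0, 0.132, 0.991, 0.0]
wrist_force: [-0.6, 1.0, -0.6]
opening: -0.002
finger_force: 0.6
```

arm_command(
  delta_pos=[
    [-0.5,0,0],
    [-1,0,0],
    [-1.5,0,0],
    [-1.5,0,0],
  ],
  angular=[
    [0,0,0],
    [0,0,0],
    [0,0,0],
    [0,0,0],
  ],
  jaw=[1,1,1,1],
)

```text
time: 13.17
tool_pos: [0.4677, -0.0028, 0.02]
tcp_rot: [0.0, 0.132, 0.991, 0.0]
wrist_force: [-0.7, 0.8, 0.1]
opening: 0.001
finger_force: 0.6
```

arm_command(
  delta_pos=[
    [-0.5,0,0],
    [-1,0,0],
    [-1,0,0],
  ],
  angular=[
    [0,0,0],
    [0,0,0],
    [0,0,0],
  ],
  jaw=[1,1,1],
)

```text
time: 13.42
tool_pos: [0.4687, -0.0031, 0.02]
tcp_rot: [0.0, 0.132, 0.991, 0.0]
wrist_force: [-1.3, 0.6, -0.4]
opening: 0.005
finger_force: 0.6
```

arm_command(
  delta_pos=[
    [-0.5,0,0],
    [-1,0,0],
    [-1,0,0],
  ],
  angular=[
    [0,0,0],
    [0,0,0],
    [0,0,0],
  ],
  jaw=[1,1,1],
)

```text
time: 13.67
tool_pos: [0.4696, -0.0033, 0.02]
tcp_rot: [-0.0, 0.132, 0.991, 0.0]
wrist_force: [-1.9, 1.4, 0.5]
opening: 0.001
finger_force: 0.7
```

arm_command(
  delta_pos=[
    [-0.5,0,0],
    [-1,0,0],
    [-1,0,0],
  ],
  angular=[
    [0,0,0],
    [0,0,0],
    [0,0,0],
  ],
  jaw=[1,1,1],
)

```text
time: 13.92
tool_pos: [0.4699, -0.0034, 0.0199]
tcp_rot: [-0.001, 0.132, 0.991, 0.0]
wrist_force: [-3.9, 1.8, 1.7]
opening: 0.001
finger_force: 2.1
```

The force is rising and the motion has stalled, so the nut is against its stop. One more small push to confirm.

arm_command(
  delta_pos=[
    [-0.5,0,0],
    [-0.8,0,0],
    [-0.8,0,0],
    [-0.8,0,0],
  ],
  angular=[
    [0,0,0],
    [0,0,0],
    [0,0,0],
    [0,0,0],
  ],
  jaw=[1,1,1,1],
)

```text
time: 14.25
tool_pos: [0.4701, -0.0034, 0.0198]
tcp_rot: [-0.001, 0.132, 0.991, 0.0]
wrist_force: [-5.9, 4.2, 2.7]
opening: 0.001
finger_force: 3.3
```

arm_command(
  delta_pos=[
    [-0.4,0,0],
    [-0.8,0,0],
    [-0.8,0,0],
    [-0.8,0,0],
  ],
  angular=[
    [0,0,0],
    [0,0,0],
    [0,0,0],
    [0,0,0],
  ],
  jaw=[1,1,1,1],
)

```text
time: 14.58
tool_pos: [0.4702, -0.0035, 0.0197]
tcp_rot: [-0.002, 0.132, 0.991, 0.0]
wrist_force: [-8.5, 3.9, 4.0]
opening: -0.002
finger_force: 4.3
```

arm_command(
  delta_pos=[
    [6,0,0],
    [14,0,0],
    [22,0,-20],
    [30,0,-60],
    [35,-20,-95],
    [37,-45,-122],
    [37,-45,-122],
    [37,-45,-122],
  ],
  angular=[
    [0,0,0],
    [0,0,0],
    [0,0,0],
    [0,0,0],
    [0,0,0],
    [0,0,0],
    [0,0,0],
    [0,0,0],
  ],
  jaw=[1,1,1,1,1,1,1,1],
)

```text
time: 15.25
tool_pos: [0.4258, -0.0389, 0.1441]
tcp_rot: [0.003, 0.133, 0.991, -0.0]
wrist_force: [0.9, 0.4, -0.4]
opening: 0.003
finger_force: 0.0
```

Run:
```python
from h import *
b=snap('side','s5.png');view('w5.png',(160,150,260,195)); print(gpos(),manip.read_state()['wrist_force'])
a=cv2.cvtColor(cv2.imread('pics/s0.png'),6);b=cv2.cvtColor(b,6)
for n,(x0,y0,x1,y1) in dict(guide=(268,195,300,245),guide2=(268,210,330,245),ram=(235,232,275,272),star=(283,247,320,275)).items():
    sh,r=cv2.phaseCorrelate(np.float32(a[y0:y1,x0:x1]),np.float32(b[y0:y1,x0:x1]));print(n,np.round(sh,2),round(r,2))
```

```text
[-46.05124173 -31.12206478 141.58016207] [-0.2950709   0.43512643 -0.23410544]
guide [0.03 0.07] 0.96
guide2 [-0.03 -0.03] 0.66
ram [-0.   -0.07] 1.02
star [-0.07  0.04] 1.01
```

View pics/w5.png

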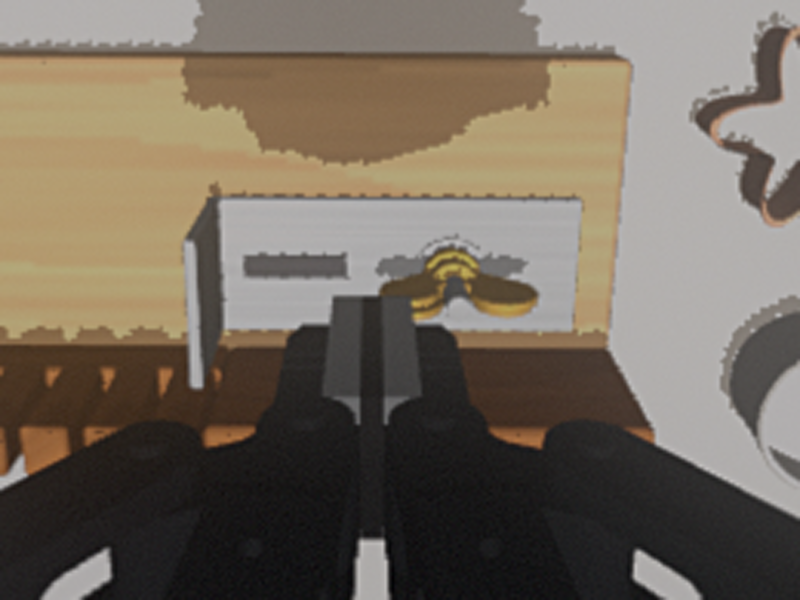

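The wings lie along the fence, from (382,293) to (538,298). The push stalled at about 9 N, the guide, ramekin and star are unmoved, and the arm is clear. Handing in.

```bash
python3 -c "
from bench import manip
print(manip.hand_in())"
```

```text
the job is handed in; nothing more can be done
None
```

The wing nut is tight: it stopped against a push of about 9 N with its wings along the fence. The guide, ramekin and star cutter haven't moved in the side camera, the heart cutter wasn't measured but the arm never went near it, and the job was handed in at about 15 s.

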